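Dip-gauge check of a clamped sample canister

TASK

Swing the toggle clamp arm over onto the lid of the sample canister so that its pad rests there, then take the gauge rod from its rest and push it into the canister's slanting guide tube until its collar stops on the tube's mouth. Draw the rod right out again and hold it level and still with its tip over the middle of the open log book, about a hand's breadth (10 to 15 cm) up, ready to be read: finish holding it there, clamp still closed, the canister still in its nest and the other things on the bench left alone.

Things in the scene. Friction and masses are not known exactly. Their poses are not given: they have to be found in the camera images.
- gauge_rod: Dip gauge 178 mm long, 0.15 kg, lying level in its rest. Origin on its axis at the collar's stopping face, +x to the tip. Steel shaft 10 mm thick, x 0 to 70 mm, the last 8 mm tapering to a 5 mm flat end; collar 28 mm across, x -8 to 0; square aluminium handle 18 x 18 mm, x -108 to -8. Centre of mass near x -40. May be turned a few degrees about its axis.
- gauge_tip (a point): The end of the gauge rod's shaft, on its axis, 70 mm along +x from the rod's origin.
- rod_rest: Fixed grey plastic rest, base 160 x 50 x 8 mm, origin under its centre, +x as the rod's tip points. Two open-topped forks, 12 mm along x, 34 mm wide: under the shaft at x 73 mm (top 50 mm high) and under the handle at x -43 (top 46). Rod's axis 45 mm above the bench, rod's origin at x 48: the handle is free from x -37 to 40 mm. Lift straight up.
- nest: Fixed aluminium check nest, plate x -63 to 87, y -60 to 90, 12 mm thick. Origin on the underside, below the canister's axis; +x the way the guide tube slants up and out. Four 10 mm pins, 30 mm high, round the canister; two 8 mm posts, 75 mm high, at x 70, y +-18 straddle the tube. The clamp's bracket stands at y 65, 107 mm high.
- canister: Loose steel sample canister, upright cylinder 72 mm across, 70 mm high, 0.86 kg with its tube, standing on the nest's plate between its pins (about 1 mm play). Origin at the centre of its underside, 12 mm above the bench. The lid is its flat top.
- guide_tube: Steel tube fixed to the canister, 24 mm outside, 15 mm bore, 78 mm deep. Origin at the centre of its open mouth, at x 96, z 88 mm of the canister's frame (100 mm above the bench). +x runs along the bore inward, sloping 35 degrees below level toward the canister; z is square to it, down and outward. A rod fully in has its origin at this origin, its x along this x.
- clamp_arm (a joint): Angle of the toggle clamp's arm about its level hinge (along the nest's x): 0 = arm level, pad on the canister's lid; 1.57 upright; starts at 1.8 to 2.1 (2.1 is its stop), leaning away from the canister. Turns easily (0.02 N m friction, 0.2 kg), falls to whichever side of upright it is on, and at 0 stays by its weight.
- clamp_hinge (a point): Hinge axis of the clamp arm: 65 mm from the canister's axis toward the nest's +y, 100 mm above the bench.
- clamp_knob (a point): Centre of the black ball knob, 24 mm across, on the end of the clamp arm (bar 12 mm square), 120 mm from the hinge. Closed, it stands at the nest's y -55, 100 mm above the bench, past the canister. It can be pinched from above along the nest's x direction and led over in an arc.
- logbook: Open log book lying fixed on the bench, 196 x 136 x 10 mm. Origin at the centre of its underside.
- bowl: Bystander: white bowl 110 mm across, 50 mm high, on the balance's pan. Origin under its centre.
- jar: Bystander: glass jar 44 mm across, 50 mm high. Origin under its centre.
- crucible: Bystander: white crucible 48 mm across, 35 mm high. Origin under its centre.
- spatula: Bystander: thin steel lab spatula 150 mm long, 6 mm thick, lying on the bench. Origin at its middle.
- adapter: Bystander: black plug adapter 50 x 35 x 30 mm. Origin under its centre.
- beaker: Bystander: glass beaker 70 mm across, 90 mm high. Origin under its centre.
- reagent: Bystander: amber bottle 60 mm across, 130 mm high. Origin under its centre.
Things that resemble listed ones, but are neither listed nor needed, are in the scene too. There is more than one size of the gauge_rod; the job needs the smaller.

How it is judged:
By the outcome, as a careful person would: the job done as asked, in the order asked, and still so for the second after the job is handed in, while the arm keeps its last pose, push and grip.
It also fails if it takes over 72 s, if anything falls off the work surface, if the arm or the gripper's body presses on something with over 40 N, if the wrist force passes 120 N, or if a joint passes its speed limit or range.

ROBOT

A 6-joint arm with a two-finger parallel gripper is mounted at the origin on the work surface. World frame = base frame: x ahead of the robot, y to its left, z up, the work surface at z = 0. Lengths are in m, angles in rad, forces in N, time in s.
With the tool pointing down it reaches from about 0.325 to 1 m from the base axis. Payload 5.1 kg.
Tool frame: the origin (TCP) lies midway between the tips of the shut fingers; the grasp point (between the pads) lies 19 mm behind it; z points along the fingers, y is the direction in which the jaws open and shut (so a half turn about z gives the same grasp; the last joint's range is limited). The gripper opens to 85 mm and grips with 20 to 120 N. Pads are 22 mm wide; open, the fingers measure 114 mm over their backs; the gripper's body (76 mm by 85 mm) begins 54 mm behind the grasp point. The pads swing forward as they close: fully open they stand 13 mm farther back than shut.
Start: joints at [-0.083, 0.124, 1.65, -0, 1.367, -0.083], TCP at [0.65, -0, 0.231] pointing down, gripper open.
Joint ranges: [-2.61, 2.61], [-1.02, 2.33], [0.03, 2.71], [-1.35, 4.49], [0.32, 2.68], [-2.91, 2.91]. Speed limits (rad/s): [2.57, 2.57, 3.14, 3.14, 3.14, 3.14].

INTERFACE

Orientations are given as [roll, pitch, yaw] about the fixed x, y, z axes, in that order (R = Rz(yaw) Ry(pitch) Rx(roll)).
In Python, from workcell import manip, viewer gives the robot as it stands. The module is installed in compiled form; this text tells all that it offers.
- The arm moves only by the tool arm_command, never from a script. Its argument "commands" is a list of rows, each a list of 7 numbers: the shift along the tool's x, y, z in m, then the turn, a rotation vector about the tool's x, y, z in units of 6 degrees (1.0 is 6 degrees), then the finger opening in m, from 0 to 0.0854. A call has exactly 5 rows; each row is the pose to reach, as a shift and turn from the pose commanded when the call began, along the tool's axes at that moment; what a row does not reach only later rows make up. A row lasts 1/10 s, in which the tool goes at most 50 mm and 8.59 degrees, less where a joint would pass 70% of its speed; a pose out of reach is approached as far as the arm can. A call with a gripper value outside its range is refused whole. The fingers move at their own pace and stop on an object; "grip_force" is the grip in N (left out, the last holds). Time passes only in rows, so rows that repeat a pose let the fingers close, or fill a call up. It gives the time, the measured TCP pose, the force and the opening at its end, in the units of the state.
- manip.state(): the state, without advancing time (a new reading comes with each control period).
- viewer.get_image(name): name is "scene" or "side" or "wrist"; returns a dict with "img" (420x560x3 uint8, red, green, blue), "fx", "fy", "cx", "cy" (pixels), "R" (3x3) and "t" (3): a world point X has camera coordinates R X + t; the wrist camera has in their place "mount" (4x4, takes a point from camera to tool coordinates, whose origin is the TCP and whose axes are the flange's). Camera axes: x right, y down, z forward; pixel columns grow to the right and rows downward; lengths in m; the calibration is good to about 2 mm. A picture is of the moment at which its call begins: read the wrist's pose just before it. There is no depth.
- manip.close_job(): hands the job in, once; it reports no verdict.
Trained networks look in a picture, given as the dict that the camera call returned (one of the last four; its "shot" number tells which), for a name from the list of things; names that differ only in an ending like _2 or _b are one class to them, and where a whole thing is asked for, a point or a joint stands for the part that bears it (a point fixed in the world has none). Each returns a list of dicts, best first, with "conf" (0 to 1); they miss things now and then, are a little off and sometimes report something else, mostly with a low value. They report only what shows in the picture. A call takes as long as a camera call. They do not tell look-alikes from the thing itself.
- viewer.boxes_of(picture, query): "location" ([x, y, z] in m, in world coordinates, good to about 4 mm: the middle of the surface that is visible of it).
- viewer.silhouettes(picture, query): "mask" (420x560 bool, what is visible of it).
- viewer.tip_of(picture, query): "location" ([x, y, z] in m, in world coordinates, good to about 4 mm: a listed point, or the origin of a listed thing).
The state is a dict: "time_s": time; "joint_pos": joint angles; "joint_vel": joint speeds; "joint_torque": joint torques, N m; "eef_pos": TCP position; "tcp_rot": TCP orientation; "wrist_force": force on the tool from outside, world axes, zero at the start; "wrist_torque": the same for the moment, N m; "width": finger opening in m.
Only numpy, scipy, OpenCV 4.12 (cv2) and the standard library are available. Lean on these libraries where they do the work, as an engineer would, in place of code of your own. Each camera call takes 0.05 s, during which the arm holds its last target.

## Working session

There is one attempt and no reset: what is moved stays moved. The work goes in short steps, Python scripts to look and compute and a tool call to move; the robot and the scene stay as the last step left them, time stands still between calls to the robot, and variables do not carry over. Pictures are saved under pics/ and viewed, and the job is handed in when it is done.

Besides the shell and the picture viewer there is one more tool, called after ">>>" as name(argument=value, ...) on one line, values as JSON. arm_command: Moves the arm, as the interface text tells. Its arguments: {"type":"object","properties":{"commands":{"type":"array"},"grip_force":{"type":"number"}},"required":["commands"]}

```bash
mkdir -p pics; ls; python3 - <<'E'
from workcell import manip, viewer
import cv2
s=manip.state();print(s)
for n in ["scene","side","wrist"]:
    p=viewer.get_image(n);cv2.imwrite(f"pics/{n}0.png",p["img"][:,:,::-1])
    print(n,{k:v for k,v in p.items() if k!="img"})
    if n!="wrist":
        for q in ["gauge_rod","gauge_tip","rod_rest","nest","canister","guide_tube","clamp_arm","clamp_hinge","clamp_knob","logbook"]:
            try:
                print(q,"TIP",[(r["location"],r["conf"]) for r in viewer.tip_of(p,q)])
            except Exception as e: print(q,e)
print(manip.state()["time_s"])
E
```

```text
pics
{'time_s': 0.0, 'joint_pos': array([-8.25851734e-02,  1.24500621e-01,  1.65168046e+00, -1.38951678e-05,
        1.36750909e+00, -8.26146252e-02]), 'joint_vel': array([-0.00017393, -0.00101658, -0.00158705, -0.00057502,  0.00039095,
        0.00036399]), 'joint_torque': array([ 3.96925461e-04, -4.23608243e+01, -3.65454090e+01,  2.94756808e-05,
        6.89593100e-03,  2.82237529e-06]), 'eef_pos': array([6.49383364e-01, 2.78486868e-05, 2.30052111e-01]), 'tcp_rot': array([-3.13950117e+00, -1.59531869e-04,  1.57082843e+00]), 'wrist_force': array([-0.34906562, -0.20044835, -0.16754959]), 'wrist_torque': array([0.00121031, 0.00904597, 0.03819523]), 'width': 0.08561561645559301}
scene {'fx': 417.70582295953, 'fy': 417.70582295953, 'cx': 275.0331791889809, 'cy': 201.28010413385923, 'R': array([[-7.24810869e-01,  6.88947790e-01, -3.83911589e-04],
       [ 5.96059525e-01,  6.26807682e-01, -5.01821853e-01],
       [-3.45488418e-01, -3.63954767e-01, -8.64970913e-01]]), 't': array([ 0.31845795, -0.25893343,  1.75537645]), 'shot': 1}
gauge_rod TIP [([0.3759, 0.2399, 0.0402], 0.72), ([0.3858, 
[... 1707 characters left out ...]
ula
clamp_hinge TIP [([0.4324, -0.197, 0.1022], 0.81), ([0.7196, -0.0276, -0.0018], 0.55)]
clamp_knob TIP [([0.4319, -0.1405, 0.2054], 0.49), ([0.7111, 0.1524, -0.0004], 0.48)]
logbook TIP [([0.5702, 0.0025, 0.0032], 0.84)]
wrist {'fx': 296.47337474299843, 'fy': 296.47337474299843, 'cx': 283.2441607017105, 'cy': 214.46301993345764, 'mount': array([[-3.95867128e-04, -9.57179165e-01, -2.89495924e-01,
         7.42866828e-02],
       [ 9.99999920e-01, -3.60332191e-04, -1.76046108e-04,
         1.00902466e-03],
       [ 6.41929666e-05, -2.89495970e-01,  9.57179230e-01,
        -1.42790097e-01],
       [ 0.00000000e+00,  0.00000000e+00,  0.00000000e+00,
         1.00000000e+00]]), 'shot': 3}
1.05
```

View pics/scene0.png

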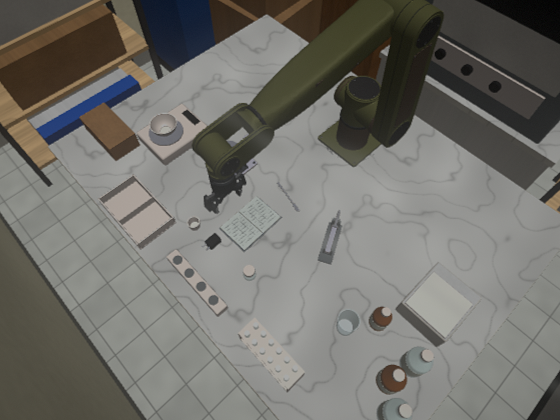

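View pics/side0.png

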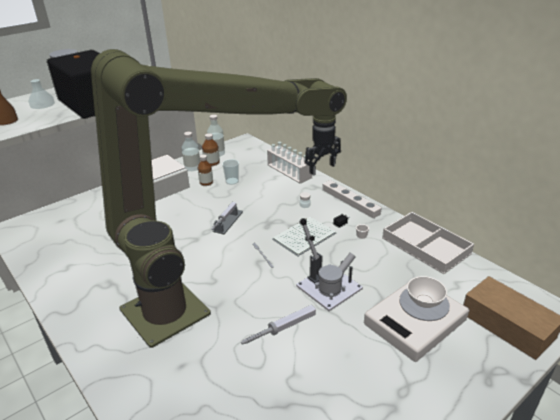

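View pics/wrist0.png

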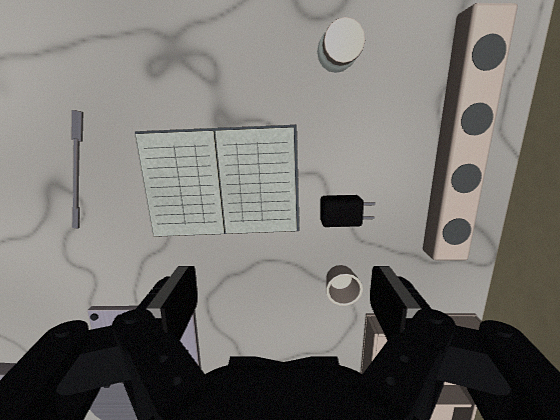

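>>> arm_command(commands=[[-0.036,-0.034,-0.014,0,0,0,0.085],[-0.072,-0.068,-0.028,0,0,0,0.085],[-0.108,-0.102,-0.042,0,0,0,0.085],[-0.144,-0.136,-0.056,0,0,0,0.085],[-0.18,-0.17,-0.07,0,0,0,0.085]])

```text
time_s: 1.55
eef_pos: [0.4834, -0.1759, 0.3]
tcp_rot: [3.141, 0.0, 1.571]
wrist_force: [0.0, -1.3, 0.1]
width: 0.0849
```

```bash
cat > h.py <<'E'
from workcell import manip, viewer
import cv2, numpy as np
from scipy.spatial.transform import Rotation as Ro
def look(n,name,qs=(),fn="tip_of"):
    s=manip.state(); p=viewer.get_image(n)
    cv2.imwrite(f"pics/{name}.png",p["img"][:,:,::-1])
    for q in qs:
        print(n,q,[(np.round(r["location"],4).tolist(),r["conf"]) for r in viewer.tip_of(p,q)])
    return s,p
def st():
    s=manip.state(); print("t",round(s["time_s"],2),"pos",s["eef_pos"].round(4),"rpy deg",np.degrees(s["tcp_rot"]).round(2),"F",s["wrist_force"].round(1),"T",s["wrist_torque"].round(2),"w",round(s["width"],4),"q",s["joint_pos"].round(2)); return s
def cam(s,p):
    "returns R,t world->cam"
    if "mount" in p:
        T=np.eye(4);T[:3,:3]=Ro.from_euler("xyz",s["tcp_rot"]).as_matrix();T[:3,3]=s["eef_pos"]
        C=np.linalg.inv(T@p["mount"]);return C[:3,:3],C[:3,3]
    return p["R"],p["t"]
def proj(s,p,X):
    R,t=cam(s,p);c=R@np.array(X,float)+t
    return np.array([p["fx"]*c[0]/c[2]+p["cx"],p["fy"]*c[1]/c[2]+p["cy"]])
def unproj(s,p,uv,z):
    R,t=cam(s,p);d=R.T@np.array([(uv[0]-p["cx"])/p["fx"],(uv[1]-p["cy"])/p["fy"],1]);o=-R.T@t
    return o+d*(z-o[2])/d[2]
def delta(pos,Rt,cur=None):
    "shift & turn(6deg units) in tool axes from cur"
    s=manip.state(); R=Ro.from_euler("xyz",s["tcp_rot"])
    return R.inv().apply(np.array(pos)-s["eef_pos"]).round(4),(np.degrees((R.inv()*Rt).as_rotvec())/6).round(3)
E
python3 - <<'E'
from h import *
st()
s,p=look("wrist","w1",["nest","canister","guide_tube","clamp_hinge","clamp_knob"])
E
```

```text
t 1.55 pos [ 0.4834 -0.1759  0.3   ] rpy deg [1.7997e+02 2.0000e-02 9.0040e+01] F [ 0.  -1.3  0.1] T [-0.   -0.01 -0.07] w 0.0849 q [-0.45 -0.22  1.86 -0.    1.49 -0.45]
wrist nest [([0.4341, -0.2638, 0.0009], 0.69)]
wrist canister [([0.434, -0.2634, 0.0105], 0.88)]
wrist guide_tube [([0.5361, -0.2657, 0.0968], 0.74), ([0.7274, -0.1346, -0.0018], 0.44), ([0.3892, 0.0144, -0.0024], 0.28)]
wrist clamp_hinge [([0.4363, -0.2011, 0.0957], 0.66), ([0.7286, -0.1331, -0.0001], 0.58)]
wrist clamp_knob [([0.4319, -0.1421, 0.2026], 0.96)]
```

View pics/w1.png

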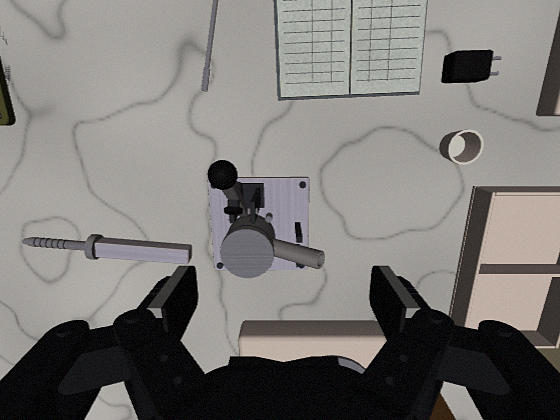

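```bash
python3 - <<'E'
import cv2
i=cv2.imread("pics/w1.png")[155:290,190:340]
cv2.imwrite("pics/w1c.png",cv2.resize(i,None,fx=4.4,fy=4.4,interpolation=cv2.INTER_CUBIC))
E
```

```text
(no output)
```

View pics/w1c.png

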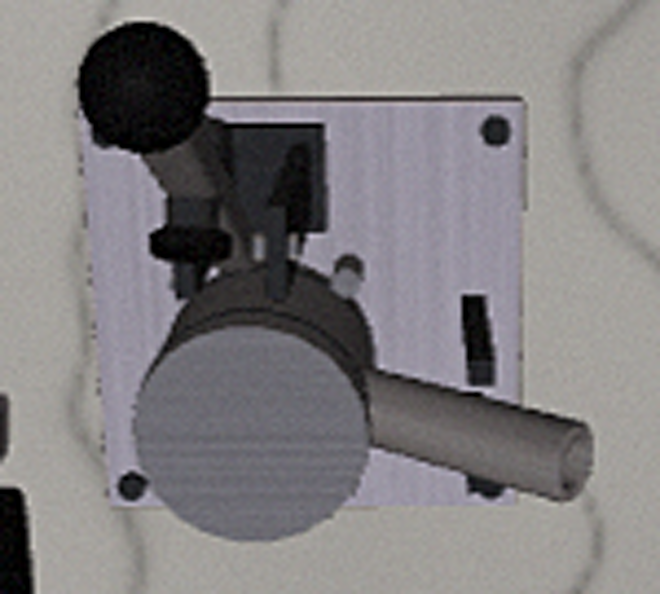

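```bash
cat > fit.py <<'E'
from h import *
from scipy.optimize import least_squares
def fitnest(s,p,obs):
    def f(v):
        c,sn=np.cos(v[2]),np.sin(v[2]);r=[]
        for (X,uv) in obs:
            w=[v[0]+c*X[0]-sn*X[1],v[1]+sn*X[0]+c*X[1],X[2]]
            r+=list(proj(s,p,w)-np.array(uv))
        return r
    q=least_squares(f,[0.435,-0.265,0]);return q.x,np.array(q.fun).reshape(-1,2)
E
python3 - <<'E'
from fit import *
s=manip.state();p=viewer.get_image("wrist")
g=lambda u,v:(u/4.4+190,v/4.4+155)
obs=[((.087,.09,.012),g(524,98)),((.087,-.06,.012),g(518,505)),((-.063,-.06,.012),g(110,507)),((0,0,.082),g(251,432)),((.096,0,.100),g(577,460))]
x,r=fitnest(s,p,obs);print(x[:2],np.degrees(x[2]));print(r.round(1))
x,r=fitnest(s,p,obs[:3]);print(x[:2],np.degrees(x[2]));print(r.round(1))
for X,uv in obs: print(unproj(s,p,uv,X[2]))
k=g(145,88)
print("knob",unproj(s,p,k,.205))
E
```

```text
[ 0.43787511 -0.26316212] 0.4210356405726761
[[ 0.5 -0.5]
 [ 0.1 -0. ]
 [-0.6  0.1]
 [-0.2  0.7]
 [ 0.1 -0.2]]
[ 0.43785092 -0.26355588] 0.5605906953653612
[[ 0.3 -0.4]
 [ 0.2  0.1]
 [-0.5  0.4]]
[ 0.52354731 -0.17322414  0.012     ]
[ 0.52514045 -0.32258025  0.012     ]
[ 0.37630452 -0.32344219  0.012     ]
[ 0.43812066 -0.26215804  0.082     ]
[ 0.53370853 -0.26275594  0.1       ]
knob [ 0.43757677 -0.13861689  0.205     ]
```

```bash
python3 - <<'E'
from h import *
st()
print(delta([.4372,-.139,.182],Ro.from_euler("xyz",[180,0,90],degrees=True)))
E
```

```text
t 1.9 pos [ 0.4851 -0.1741  0.2986] rpy deg [-1.7994e+02 -5.0000e-02  9.0070e+01] F [0.1 0.8 0.5] T [0.01 0.01 0.04] w 0.085 q [-0.45 -0.21  1.86  0.    1.49 -0.45]
(array([ 0.0351, -0.0478,  0.1167]), array([-0.01 , -0.008,  0.012]))
```

>>> arm_command(commands=[[0.017,-0.025,0.01,0,0,0,0.085],[0.034,-0.049,0.03,0,0,0,0.085],[0.034,-0.049,0.055,0,0,0,0.085],[0.034,-0.049,0.06,0,0,0,0.085],[0.034,-0.049,0.06,0,0,0,0.085]])

```text
time_s: 2.4
eef_pos: [0.4357, -0.14, 0.238]
tcp_rot: [-3.139, -0.001, 1.572]
wrist_force: [-0.3, 0.6, -0.1]
width: 0.0851
```

```bash
python3 - <<'E'
from h import *
st()
s,p=look("wrist","w2",["clamp_knob"])
st()
E
```

```text
t 2.4 pos [ 0.4357 -0.14    0.238 ] rpy deg [-1.7984e+02 -8.0000e-02  9.0090e+01] F [-0.3  0.6 -0.1] T [ 0.02  0.04 -0.02] w 0.0851 q [-0.43 -0.32  2.05  0.    1.42 -0.43]
wrist clamp_knob [([0.4345, -0.1398, 0.2034], 0.9)]
t 2.5 pos [ 0.4368 -0.1409  0.2402] rpy deg [1.7996e+02 2.0000e-02 9.0050e+01] F [0.1 0.2 1. ] T [-0.04  0.02  0.01] w 0.0852 q [-0.43 -0.32  2.05  0.    1.42 -0.43]
```

View pics/w2.png

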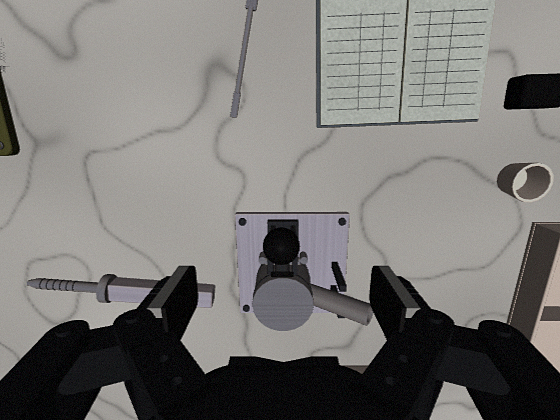

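>>> arm_command(commands=[[0.0,-0.001,0.03,0,0,0,0.085],[0.0,-0.001,0.057,0,0,0,0.085],[0.0,-0.001,0.057,0,0,0,0.05],[0.0,-0.001,0.057,0,0,0,0.015],[0.0,-0.001,0.057,0,0,0,0.015]], grip_force=25)

```text
time_s: 3.0
eef_pos: [0.4362, -0.1416, 0.1848]
tcp_rot: [3.138, 0.001, 1.571]
wrist_force: [-0.6, 0.0, 0.5]
width: 0.0435
```

>>> arm_command(commands=[[0,0,0,0,0,0,0.015],[0,0,0,0,0,0,0.015],[0,0,0,0,0,0,0.015],[0,0,0,0,0,0,0.015],[0,0,0,0,0,0,0.015]])

```text
time_s: 3.5
eef_pos: [0.4342, -0.1414, 0.1846]
tcp_rot: [-3.14, 0.001, 1.571]
wrist_force: [-7.7, 0.7, 6.9]
width: 0.0221
```

```bash
python3 - <<'E'
from h import *
s=st()
# arc plan: knob from angle a0 to 0
h=np.array([.4357,-.200,.100]); k=s["eef_pos"]+[0,0,.020]
d=k-h; print(np.hypot(d[1],d[2]),np.degrees(np.arctan2(d[2],-d[1])))
a0=np.arctan2(d[2],-d[1])
for a in np.linspace(np.degrees(a0),0,21): 
    a_=np.radians(a); y=-.12*np.cos(a_)+.12*np.cos(a0); z=.12*np.sin(a_)-.12*np.sin(a0)
    print(round(a,1),"tool x %.4f z %.4f"%(y,-z))
look("wrist","w3")
E
```

```text
t 3.5 pos [ 0.4342 -0.1414  0.1846] rpy deg [-1.7989e+02  8.0000e-02  9.0010e+01] F [-7.7  0.7  6.9] T [ 0.08  1.36 -0.08] w 0.0221 q [-0.43 -0.29  2.12 -0.    1.31 -0.43]
0.11986559262596033 119.23980372589095
119.2 tool x 0.0000 z -0.0000
113.3 tool x -0.0112 z -0.0055
107.3 tool x -0.0229 z -0.0099
101.4 tool x -0.0350 z -0.0129
95.4 tool x -0.0473 z -0.0148
89.4 tool x -0.0598 z -0.0153
83.5 tool x -0.0723 z -0.0145
77.5 tool x -0.0846 z -0.0124
71.5 tool x -0.0966 z -0.0091
65.6 tool x -0.1082 z -0.0046
59.6 tool x -0.1193 z 0.0012
53.7 tool x -0.1297 z 0.0081
47.7 tool x -0.1394 z 0.0160
41.7 tool x -0.1482 z 0.0248
35.8 tool x -0.1560 z 0.0346
29.8 tool x -0.1627 z 0.0451
23.8 tool x -0.1684 z 0.0562
17.9 tool x -0.1728 z 0.0679
11.9 tool x -0.1760 z 0.0799
6.0 tool x -0.1780 z 0.0922
0.0 tool x -0.1786 z 0.1047
```

View pics/w3.png

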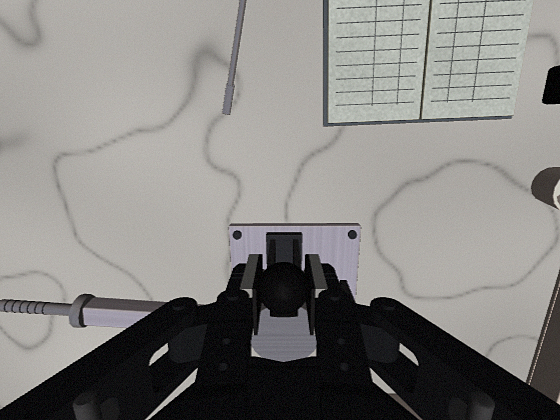

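>>> arm_command(commands=[[-0.0112,-0.001,-0.0055,0,0,0,0.015],[-0.0229,-0.002,-0.0099,0,0,0,0.015],[-0.035,-0.002,-0.0129,0,0,0,0.015],[-0.0473,-0.002,-0.0148,0,0,0,0.015],[-0.0598,-0.002,-0.0153,0,0,0,0.015]])

```text
time_s: 4.05
eef_pos: [0.4343, -0.2024, 0.1994]
tcp_rot: [3.137, 0.002, 1.57]
wrist_force: [5.9, 1.2, 3.6]
width: 0.022
```

```bash
python3 - <<'E'
from h import *
st();look("wrist","w4");st()
E
```

```text
t 4.05 pos [ 0.4343 -0.2024  0.1994] rpy deg [1.7975e+02 1.1000e-01 8.9980e+01] F [5.9 1.2 3.6] T [ 0.27 -0.84 -0.04] w 0.022 q [-0.55 -0.25  2.06  0.    1.33 -0.55]
t 4.1 pos [ 0.4343 -0.204   0.1993] rpy deg [179.75   0.19  89.92] F [ 5.4 -0.3  6.6] T [ 0.11 -0.8   0.01] w 0.0222 q [-0.55 -0.25  2.06 -0.    1.32 -0.55]
```

View pics/w4.png

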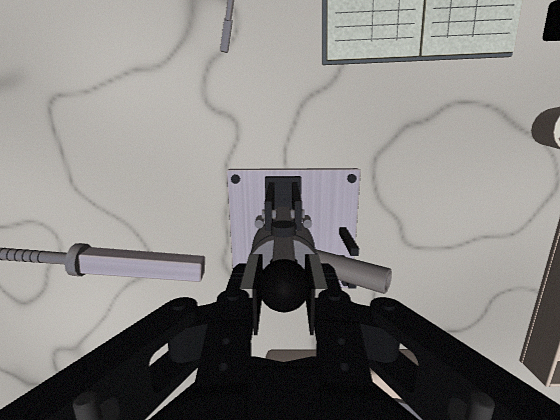

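>>> arm_command(commands=[[-0.0125,0.001,0.0008,0,0,0,0.015],[-0.0248,0.001,0.0029,0,0,0,0.015],[-0.0368,0.001,0.0062,0,0,0,0.015],[-0.0484,0.001,0.0107,0,0,0,0.015],[-0.0595,0.001,0.0165,0,0,0,0.015]])

```text
time_s: 4.6
eef_pos: [0.4345, -0.2622, 0.1817]
tcp_rot: [3.139, 0.002, 1.57]
wrist_force: [5.1, -1.3, 4.6]
width: 0.0221
```

>>> arm_command(commands=[[-0.0104,0,0.0069,0,0,0,0.015],[-0.0201,0,0.0148,0,0,0,0.015],[-0.0289,0,0.0236,0,0,0,0.015],[-0.0367,0,0.0334,0,0,0,0.015],[-0.0434,0,0.0439,0,0,0,0.015]])

```text
time_s: 5.1
eef_pos: [0.4347, -0.3049, 0.1366]
tcp_rot: [3.139, 0.001, 1.57]
wrist_force: [7.2, -1.6, 0.4]
width: 0.0223
```

```bash
python3 - <<'E'
from h import *
st();look("side","s4");st()
E
```

```text
t 5.1 pos [ 0.4347 -0.3049  0.1366] rpy deg [1.7985e+02 7.0000e-02 8.9980e+01] F [ 7.2 -1.6  0.4] T [-0.15 -1.13 -0.01] w 0.0223 q [-0.71 -0.06  2.01  0.    1.2  -0.71]
t 5.15 pos [ 0.4346 -0.3057  0.135 ] rpy deg [1.7984e+02 1.2000e-01 8.9940e+01] F [ 8.6 -5.4  0.2] T [-0.74 -1.5  -0.04] w 0.0222 q [-0.71 -0.06  2.01  0.    1.19 -0.71]
```

View pics/s4.png

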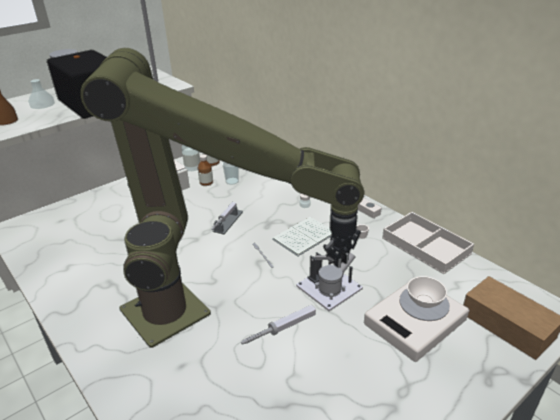

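>>> arm_command(commands=[[-0.0057,0.001,0.0111,0,0,0,0.015],[-0.0101,0.001,0.0228,0,0,0,0.015],[-0.0133,0.001,0.0348,0,0,0,0.015],[-0.0153,0.001,0.0471,0,0,0,0.015],[-0.0158,0.001,0.0575,0,0,0,0.015]])

```text
time_s: 5.65
eef_pos: [0.4347, -0.3194, 0.0777]
tcp_rot: [3.141, -0.001, 1.57]
wrist_force: [6.5, -0.8, -0.1]
width: 0.0224
```

```bash
python3 - <<'E'
from h import *
st();look("side","s5");s,p=look("wrist","w5");st()
i=cv2.imread("pics/s5.png")[190:320,260:400];cv2.imwrite("pics/s5c.png",cv2.resize(i,None,fx=4,fy=4))
E
```

```text
t 5.65 pos [ 0.4347 -0.3194  0.0777] rpy deg [ 1.7999e+02 -6.0000e-02  8.9980e+01] F [ 6.5 -0.8 -0.1] T [ 0.02 -0.89 -0.01] w 0.0224 q [-0.73  0.03  2.02  0.    1.09 -0.73]
t 5.75 pos [ 0.4347 -0.3193  0.077 ] rpy deg [ 1.7999e+02 -6.0000e-02  8.9980e+01] F [ 6.6 -1.5 -1.2] T [-0.28 -0.95 -0.03] w 0.0222 q [-0.73  0.03  2.02  0.    1.09 -0.73]
```

View pics/s5c.png

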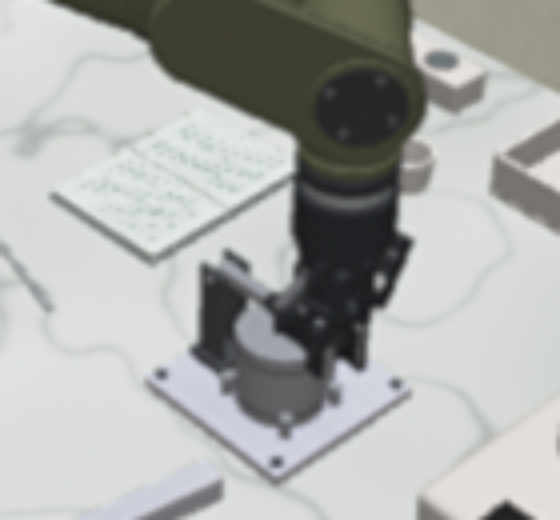

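View pics/w5.png

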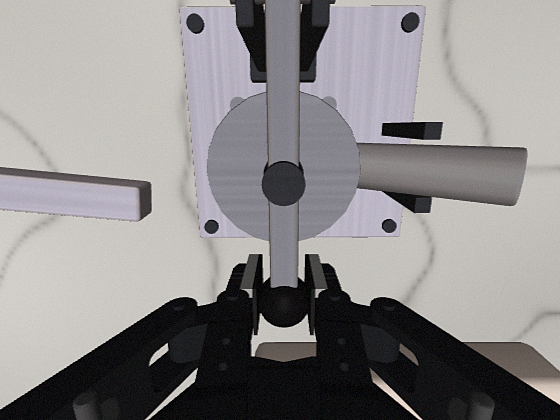

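>>> arm_command(commands=[[0,0,0.001,0,0,0,0.015],[0,0,0.002,0,0,0,0.015],[0,0,0.001,0,0,0,0.05],[0,0,0,0,0,0,0.07],[0,0,0,0,0,0,0.08]])

```text
time_s: 6.25
eef_pos: [0.4337, -0.3189, 0.0786]
tcp_rot: [-3.139, -0.002, 1.571]
wrist_force: [-0.3, -0.2, -0.7]
width: 0.0652
```

```bash
python3 - <<'E'
from fit import *
st();s,p=look("wrist","w6",["guide_tube","canister","nest"]);st()
cv2.imwrite("pics/w6c.png",cv2.resize(cv2.imread("pics/w6.png")[0:250,170:540],None,fx=2,fy=2,interpolation=cv2.INTER_CUBIC))
E
```

```text
t 6.25 pos [ 0.4337 -0.3189  0.0786] rpy deg [-1.7986e+02 -9.0000e-02  9.0000e+01] F [-0.3 -0.2 -0.7] T [-0.02  0.02 -0.01] w 0.0652 q [-0.73  0.03  2.02 -0.    1.09 -0.73]
wrist guide_tube [([0.5307, -0.2666, 0.0984], 0.72)]
wrist canister []
wrist nest [([0.4326, -0.2651, 0.0038], 0.67)]
t 6.45 pos [ 0.4345 -0.3193  0.0795] rpy deg [-1.7996e+02 -2.0000e-02  9.0000e+01] F [-0.4  0.2  0.8] T [-0.04  0.    0.  ] w 0.0799 q [-0.73  0.03  2.02 -0.    1.09 -0.73]
```

View pics/w6c.png

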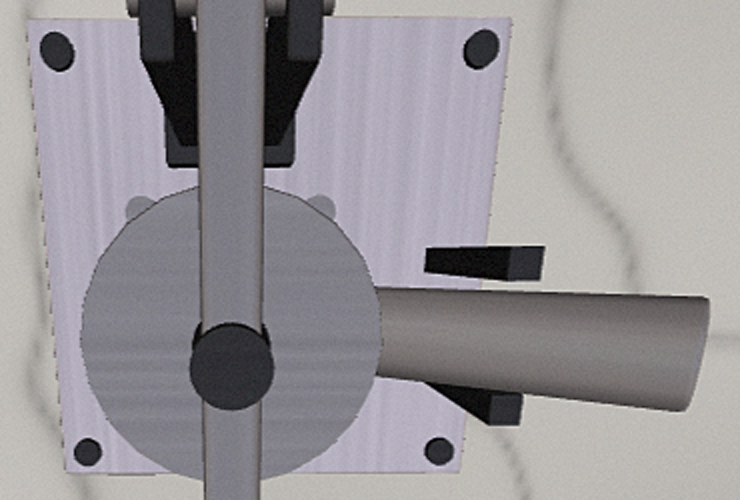

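```bash
python3 - <<'E'
from fit import *
s=dict(manip.state());s["eef_pos"]=np.array([.4341,-.3191,.0790]);s["tcp_rot"]=np.radians([180,-.05,90.]);p=viewer.get_image("wrist")
g=lambda u,v:(u/2+170,v/2)
obs=[((-.063,.09,.012),g(27,18)),((.087,.09,.012),g(512,17)),((.087,-.06,.012),g(460,472)),((-.063,-.06,.012),g(66,473)),((0,0,.082),g(231,332)),((.096,.012,.100),g(708,300)),((.096,-.012,.100),g(688,411))]
for o in (obs,obs[:4],obs[:5]):
    x,r=fitnest(s,p,o);print(x[:2],np.degrees(x[2]));print(r.round(1).tolist())
for X,uv in obs[4:]: print(unproj(s,p,uv,X[2]))
E
```

```text
[ 0.43645634 -0.26578597] -0.04435098208447558
[[-1.2, -2.3], [2.1, -1.7], [0.0, 0.8], [-1.3, 0.2], [0.6, 5.2], [1.4, -1.8], [-2.0, 0.3]]
[ 0.43656461 -0.26652493] 0.15551182839066724
[[-1.4, -0.5], [1.6, -0.9], [0.4, 1.3], [-0.7, 1.4]]
[ 0.43639397 -0.2655462 ] 0.07571125139425594
[[-1.6, -2.5], [1.8, -2.5], [0.2, 0.2], [-1.2, 0.0], [0.5, 4.7]]
[ 0.43615188 -0.26333576  0.082     ]
[ 0.53208793 -0.25458894  0.1       ]
[ 0.53324951 -0.27773122  0.1       ]
```

>>> arm_command(commands=[[0,0,-0.045,0,0,0,0.085],[0,0,-0.09,0,0,0,0.085],[0.03,0,-0.125,0,0,-1.4,0.085],[0.075,0,-0.14,0,0,-2.8,0.085],[0.12,0,-0.15,0,0,-4.2,0.085]])

```text
time_s: 7.0
eef_pos: [0.4353, -0.199, 0.2325]
tcp_rot: [3.139, 0.003, 2.015]
wrist_force: [0.8, 0.1, 0.6]
width: 0.0845
```

```bash
python3 - <<'E'
from h import *
st()
s,p=look("side","s6",["clamp_knob"])
cv2.imwrite("pics/s6c.png",cv2.resize(cv2.imread("pics/s6.png")[190:320,260:400],None,fx=4,fy=4,interpolation=cv2.INTER_CUBIC))
for y in (206.,): print(delta([.402,.253,.24],Ro.from_euler("xyz",[180,0,y],degrees=True)))
E
```

```text
t 7.0 pos [ 0.4353 -0.199   0.2325] rpy deg [179.87   0.19 115.44] F [0.8 0.1 0.6] T [ 0.03 -0.05 -0.01] w 0.0845 q [-0.54 -0.27  2.02  0.    1.39 -0.99]
side clamp_knob [([0.3722, 0.24, 0.0488], 0.56), ([0.4315, -0.3207, 0.0996], 0.55)]
(array([ 0.4197,  0.1637, -0.0084]), array([ 4.000e-03,  4.300e-02, -1.507e+01]))
```

View pics/s6c.png

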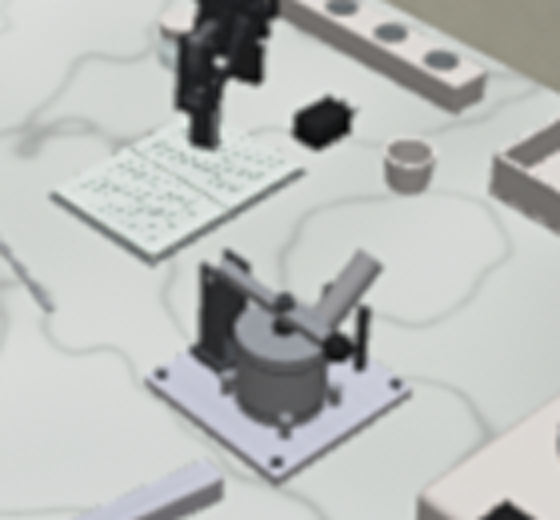

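>>> arm_command(commands=[[0.042,0.0164,0,0,0,-1.4,0.085],[0.084,0.0328,0,0,0,-2.8,0.085],[0.126,0.0492,0,0,0,-4.2,0.085],[0.168,0.0656,0,0,0,-5.6,0.085],[0.21,0.082,0,0,0,-7.0,0.085]])

```text
time_s: 7.6
eef_pos: [0.4192, 0.0266, 0.2296]
tcp_rot: [-3.141, 0.0, 2.748]
wrist_force: [0.2, 0.2, 0.5]
width: 0.0848
```

```bash
python3 - <<'E'
from h import *
st()
for y in (206.,): print(delta([.402,.253,.24],Ro.from_euler("xyz",[180,0,y],degrees=True)))
E
```

```text
t 7.6 pos [0.4192 0.0266 0.2296] rpy deg [-1.7999e+02  2.0000e-02  1.5744e+02] F [0.2 0.2 0.5] T [ 0.02 -0.01 -0.03] w 0.0848 q [-0.06 -0.42  2.14 -0.    1.42 -1.24]
(array([ 0.1027,  0.2025, -0.0105]), array([-3.000e-03,  3.000e-03, -8.093e+00]))
```

>>> arm_command(commands=[[0.021,0.04,-0.002,0,0,-1.4,0.085],[0.042,0.08,-0.004,0,0,-2.8,0.085],[0.063,0.12,-0.006,0,0,-4.2,0.085],[0.083,0.16,-0.008,0,0,-5.6,0.085],[0.103,0.2,-0.01,0,0,-7.0,0.085]])

```text
time_s: 8.1
eef_pos: [0.4019, 0.2513, 0.2396]
tcp_rot: [-3.141, 0.0, -2.801]
wrist_force: [1.7, -0.2, 0.1]
width: 0.0851
```

>>> arm_command(commands=[[0,0,0,0,0,-1.1,0.085],[0,0,0,0,0,-1.1,0.085],[0,0,0,0,0,-1.1,0.085],[0,0,0,0,0,-1.1,0.085],[0,0,0,0,0,-1.1,0.085]])

```text
time_s: 8.6
eef_pos: [0.4024, 0.2489, 0.2397]
tcp_rot: [-3.142, -0.0, -2.694]
wrist_force: [0.4, -0.1, -0.3]
width: 0.0849
```

```bash
python3 - <<'E'
from h import *
st()
s,p=look("wrist","w7",["gauge_rod","gauge_tip","rod_rest"])
st()
E
```

```text
t 8.6 pos [0.4024 0.2489 0.2397] rpy deg [-180.     -0.   -154.37] F [ 0.4 -0.1 -0.3] T [-0.02 -0.02 -0.03] w 0.0849 q [ 0.44 -0.29  2.02 -0.    1.41 -1.58]
wrist gauge_rod [([0.3729, 0.2383, 0.0444], 0.77)]
wrist gauge_tip [([0.3129, 0.2084, 0.0478], 0.9)]
wrist rod_rest [([0.4137, 0.2606, 0.0019], 0.93), ([0.7224, -0.0322, -0.0005], 0.7)]
t 8.8 pos [0.4023 0.2494 0.2398] rpy deg [-1.8000e+02  1.0000e-02 -1.5428e+02] F [-1.3 -0.2  0.2] T [0.02 0.02 0.01] w 0.0846 q [ 0.44 -0.29  2.02 -0.    1.41 -1.58]
```

View pics/w7.png

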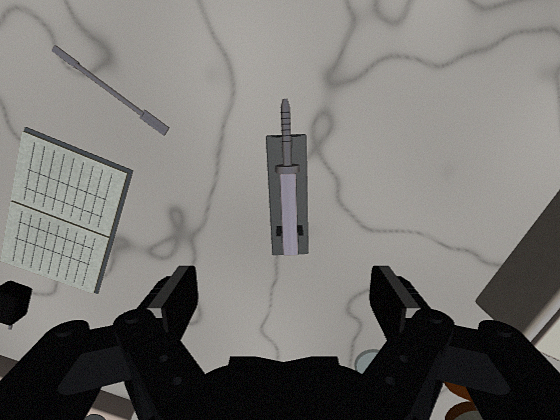

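```bash
python3 - <<'E'
from h import *
s,p=look("wrist","w8")
cv2.imwrite("pics/w8c.png",cv2.resize(cv2.imread("pics/w8.png")[90:265,230:350],None,fx=3.4,fy=3.4,interpolation=cv2.INTER_CUBIC))
a=unproj(s,p,(285.2,99),.045);c=unproj(s,p,(287.7,168),.045);b=unproj(s,p,(289.3,254),.054)
print(a,c,b,np.linalg.norm((a-c)[:2]))
for q in (a,): 
  d=(a-b)[:2];d/=np.hypot(*d);print(np.degrees(np.arctan2(d[1],d[0])))
st()
E
```

```text
[0.31230823 0.20839422 0.045     ] [0.37701717 0.2428454  0.045     ] [0.46820784 0.2892256  0.054     ] 0.07330846518216479
-152.5940031218541
t 8.85 pos [0.4023 0.2495 0.2398] rpy deg [-1.8000e+02  1.0000e-02 -1.5426e+02] F [-0.  -0.3 -0.8] T [0.01 0.01 0.03] w 0.0849 q [ 0.44 -0.29  2.02 -0.    1.41 -1.58]
```

View pics/w8c.png

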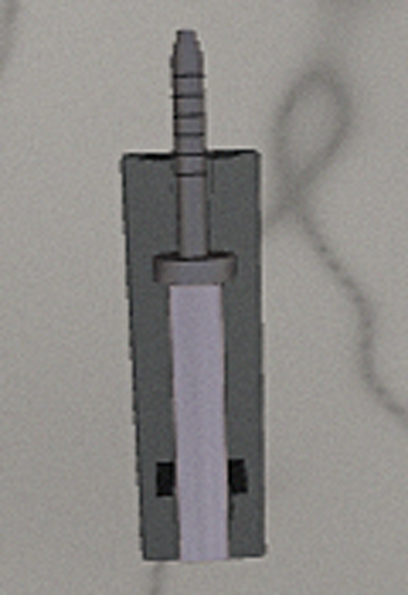

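>>> arm_command(commands=[[0,0.005,0.045,0,0,-0.2,0.085],[0,0.005,0.09,0,0,-0.2,0.085],[0,0.005,0.12,0,0,-0.2,0.085],[0,0.005,0.13,0,0,-0.2,0.085],[0,0.005,0.13,0,0,-0.2,0.085]])

```text
time_s: 9.35
eef_pos: [0.3991, 0.2538, 0.1084]
tcp_rot: [3.142, -0.003, -2.671]
wrist_force: [-0.0, 0.2, 0.2]
width: 0.0849
```

```bash
python3 - <<'E'
from h import *
st()
s,p=look("wrist","w9",["gauge_rod","gauge_tip"])
st()
E
```

```text
t 9.35 pos [0.3991 0.2538 0.1084] rpy deg [ 180.     -0.18 -153.01] F [-0.   0.2  0.2] T [ 0.04 -0.03  0.05] w 0.0849 q [ 0.45 -0.16  2.15  0.    1.16 -1.59]
wrist gauge_rod []
wrist gauge_tip [([0.3141, 0.2116, 0.0488], 0.63)]
t 9.5 pos [0.4015 0.255  0.1121] rpy deg [-179.99    0.23 -153.  ] F [ 0.7 -0.3  1.1] T [-0.02  0.02  0.02] w 0.0848 q [ 0.45 -0.17  2.14 -0.    1.16 -1.59]
```

View pics/w9.png

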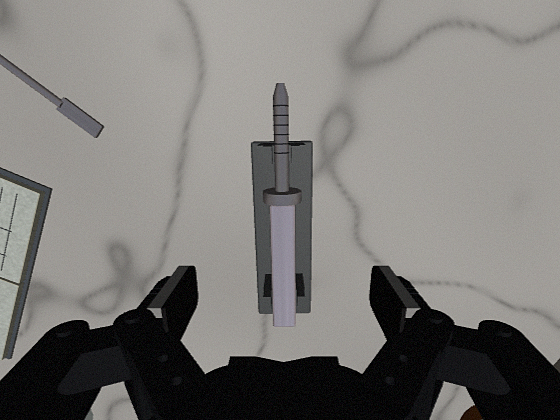

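>>> arm_command(commands=[[0,0,0.04,0,0,0,0.085],[0,0,0.075,0,0,0,0.085],[0,0,0.086,0,0,0,0.085],[0,0,0.086,0,0,0,0.05],[0,0,0.086,0,0,0,0.01]], grip_force=60)

```text
time_s: 10.0
eef_pos: [0.4016, 0.2551, 0.0258]
tcp_rot: [-3.142, 0.003, -2.67]
wrist_force: [0.4, 0.7, 0.9]
width: 0.0585
```

>>> arm_command(commands=[[0,0,0,0,0,0,0.01],[0,0,0,0,0,0,0.01],[0,0,0,0,0,0,0.01],[0,0,0,0,0,0,0.01],[0,0,0,0,0,0,0.01]])

```text
time_s: 10.5
eef_pos: [0.401, 0.2549, 0.0253]
tcp_rot: [3.141, 0.002, -2.67]
wrist_force: [-1.8, 0.1, 7.1]
width: 0.0169
```

```bash
python3 - <<'E'
from h import *
st()
s,p=look("wrist","w10",["gauge_rod","gauge_tip"])
st()
E
```

```text
t 10.5 pos [0.401  0.2549 0.0253] rpy deg [ 1.7999e+02  1.4000e-01 -1.5300e+02] F [-1.8  0.1  7.1] T [-0.04  0.22 -0.03] w 0.0169 q [ 0.45 -0.03  2.19  0.    0.98 -1.59]
wrist gauge_rod [([0.3732, 0.2393, 0.0453], 0.55)]
wrist gauge_tip [([0.3122, 0.2122, 0.0472], 0.86)]
t 10.65 pos [0.401  0.2549 0.0253] rpy deg [ 1.7999e+02  1.4000e-01 -1.5300e+02] F [-0.9  0.4  6.4] T [0.   0.21 0.02] w 0.0171 q [ 0.45 -0.03  2.19  0.    0.98 -1.59]
```

View pics/w10.png

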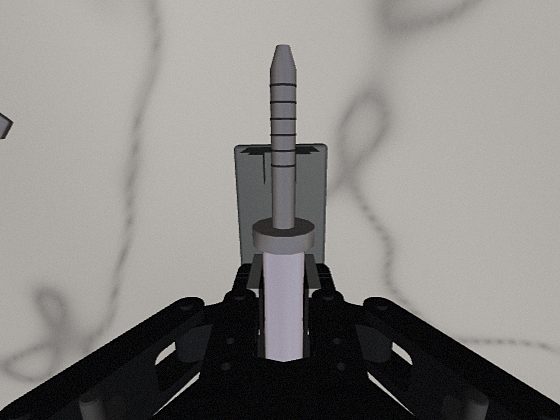

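```bash
python3 - <<'E'
from h import *
s=st();p=viewer.get_image("wrist")
R=Ro.from_euler("xyz",s["tcp_rot"])
for uv,z in (((283.3,45),.045),((283.5,229),.045+.005)):
    w=unproj(s,p,uv,z);print(w,R.inv().apply(w-s["eef_pos"]))
E
```

```text
t 10.65 pos [0.401  0.2549 0.0253] rpy deg [ 1.7999e+02  1.4000e-01 -1.5300e+02] F [-0.9  0.4  6.4] T [0.   0.21 0.02] w 0.0171 q [ 0.45 -0.03  2.19  0.    0.98 -1.59]
[0.31107763 0.2090715  0.045     ] [ 1.00918707e-01 -1.36485812e-05 -1.99179570e-02]
[0.37368861 0.24103585 0.05      ] [ 3.06087290e-02  4.39231083e-05 -2.47509927e-02]
```

>>> arm_command(commands=[[0,0,-0.02,0,0,0,0.01],[0,0,-0.06,0,0,0,0.01],[0,0,-0.105,0,0,0,0.01],[0,0,-0.15,0,0,0,0.01],[0,0,-0.19,0,0,0,0.01]])

```text
time_s: 11.2
eef_pos: [0.3998, 0.2542, 0.2158]
tcp_rot: [-3.142, 0.001, -2.67]
wrist_force: [0.5, 0.5, -1.2]
width: 0.017
```

```bash
python3 - <<'E'
from h import *
st();s,p=look("wrist","w11");s=st()
Rt=np.array([[-.8192,0,.5736],[0,1,0],[-.5736,0,-.8192]])
q=Ro.from_matrix(Rt);print(q.as_euler("xyz",degrees=True))
# rod tip in tool approx (.100,0,-.0197); origin (.030,0,-.0197)
m=np.array([.532,-.266,.100]); d=Rt[:,0]
for back in (.16,.09,0): # rod origin at m - back*d
    print(back,m-back*d-Rt@np.array([.030,0,-.0197]))
print(delta(m-.16*d-Rt@np.array([.030,0,-.0197]),q))
E
```

```text
t 11.2 pos [0.3998 0.2542 0.2158] rpy deg [-1.80e+02  5.00e-02 -1.53e+02] F [ 0.5  0.5 -1.2] T [-0.01 -0.    0.03] w 0.017 q [ 0.45 -0.27  2.05 -0.    1.36 -1.59]
t 11.25 pos [0.4031 0.2559 0.2239] rpy deg [-179.98    0.75 -152.99] F [1.9 1.9 4.1] T [ 0.07 -0.13  0.02] w 0.0174 q [ 0.45 -0.27  2.04 -0.    1.36 -1.59]
[180.          34.99952997 180.        ]
0.16 [ 0.69894792 -0.266       0.19284576]
0.09 [ 0.64160392 -0.266       0.15269376]
0 [ 0.56787592 -0.266       0.10106976]
(array([-0.0262, -0.5993,  0.0315]), array([ 1.399, -5.6  ,  4.348]))
```

View pics/w11.png

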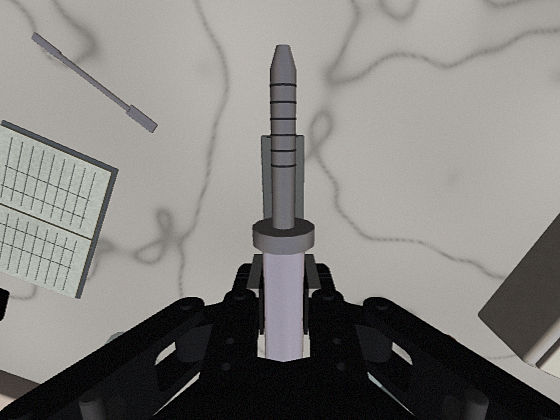

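>>> arm_command(commands=[[-0.004,-0.04,-0.003,0,0,0.9,0.01],[-0.009,-0.088,-0.006,0,0,1.8,0.01],[-0.014,-0.136,-0.01,0,0,2.7,0.01],[-0.019,-0.184,-0.014,0,0,3.6,0.01],[-0.024,-0.23,-0.018,0,0,4.5,0.01]])

```text
time_s: 11.75
eef_pos: [0.5262, 0.0584, 0.2313]
tcp_rot: [3.142, -0.0, 3.137]
wrist_force: [0.6, 0.9, -1.6]
width: 0.0171
```

```bash
python3 - <<'E'
from h import *
st();s,p=look("side","s11",["bowl","reagent","beaker"]);s=st()
E
```

```text
t 11.75 pos [0.5262 0.0584 0.2313] rpy deg [ 1.8000e+02 -2.0000e-02  1.7976e+02] F [ 0.6  0.9 -1.6] T [0.06 0.02 0.01] w 0.0171 q [ 0.01 -0.15  1.92  0.    1.37 -1.56]
side bowl [([0.5618, -0.5222, 0.0653], 0.6), ([0.4928, 0.0593, 0.2535], 0.51)]
side reagent [([0.5151, 0.5624, 0.0051], 0.6)]
side beaker [([0.5968, 0.5011, 0.004], 0.86), ([0.512, 0.5618, 0.0059], 0.43), ([0.5621, -0.5164, 0.0689], 0.17)]
t 11.95 pos [0.5257 0.0593 0.231 ] rpy deg [ 1.7998e+02 -9.0000e-02  1.7989e+02] F [-0.5  0.9 -1.2] T [-0.04  0.06  0.02] w 0.0173 q [ 0.01 -0.15  1.92  0.    1.37 -1.56]
```

View pics/s11.png

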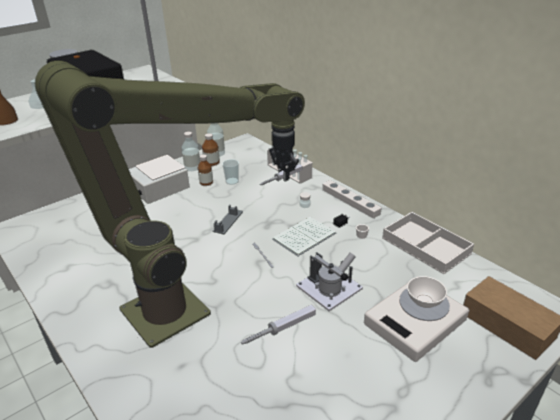

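>>> arm_command(commands=[[-0.026,-0.041,-0.004,0,-1.16,0,0.01],[-0.052,-0.082,-0.008,0,-2.32,0,0.01],[-0.078,-0.123,-0.012,0,-3.48,0,0.01],[-0.104,-0.164,-0.016,0,-4.64,0,0.01],[-0.13,-0.205,-0.019,0,-5.83,0,0.01]])

```text
time_s: 12.45
eef_pos: [0.6563, -0.1445, 0.2516]
tcp_rot: [-3.14, 0.616, -3.139]
wrist_force: [-0.3, 1.0, -1.8]
width: 0.0174
```

```bash
cat > ins.py <<'E'
from h import *
Rt=np.array([[-.8192,0,.5736],[0,1,0],[-.5736,0,-.8192]])
q=Ro.from_matrix(Rt);m=np.array([.532,-.266,.100]); d=Rt[:,0]
def tgt(back): return m-back*d-Rt@np.array([.030,0,-.0197])
E
python3 - <<'E'
from ins import *
st()
print(tgt(.13),delta(tgt(.13),q))
E
```

```text
t 12.45 pos [ 0.6563 -0.1445  0.2516] rpy deg [-179.93   35.3  -179.83] F [-0.3  1.  -1.8] T [0.07 0.38 0.12] w 0.0174 q [-0.39 -0.15  1.97  0.32  0.76 -2.13]
[ 0.67437192 -0.266       0.17563776] (array([ 0.0294, -0.1215,  0.0724]), array([0.004, 0.051, 0.023]))
```

>>> arm_command(commands=[[0.006,-0.03,0.014,0,0,0,0.01],[0.014,-0.065,0.034,0,0,0,0.01],[0.022,-0.095,0.054,0,0,0,0.01],[0.028,-0.118,0.07,0,0,0,0.01],[0.029,-0.1215,0.072,0,0,0,0.01]])

```text
time_s: 12.95
eef_pos: [0.6718, -0.2658, 0.1706]
tcp_rot: [3.138, 0.605, 3.139]
wrist_force: [0.7, 0.8, -1.2]
width: 0.0171
```

>>> arm_command(commands=[[0,0,0,0,0,0,0.01],[0,0,0,0,0,0,0.01],[0,0,0,0,0,0,0.01],[0,0,0,0,0,0,0.01],[0,0,0,0,0,0,0.01]])

```text
time_s: 13.45
eef_pos: [0.6736, -0.2656, 0.176]
tcp_rot: [-3.141, 0.612, -3.14]
wrist_force: [-0.2, 0.1, -1.7]
width: 0.0172
```

```bash
python3 - <<'E'
from ins import *
st();s,p=look("wrist","w12",["guide_tube","gauge_tip"]);s=st()
for X in (m,m+.03*d): print(proj(s,p,X))
print(proj(s,p,s["eef_pos"]+Ro.from_euler("xyz",s["tcp_rot"]).apply([.1,0,-.0197])))
look("side","s12",["gauge_tip"]);look("scene","c12")
for n,b in (("s12",(230,330,250,390)),("c12",(120,250,140,290))): cv2.imwrite(f"pics/{n}c.png",cv2.resize(cv2.imread(f"pics/{n}.png")[b[0]:b[1],b[2]:b[3]],None,fx=4,fy=4,interpolation=cv2.INTER_CUBIC))
E
```

```text
t 13.45 pos [ 0.6736 -0.2656  0.176 ] rpy deg [-179.96   35.04 -179.92] F [-0.2  0.1 -1.7] T [0.01 0.42 0.02] w 0.0172 q [-0.57  0.06  1.9   0.5   0.71 -2.44]
wrist guide_tube []
wrist gauge_tip [([0.582, -0.2614, 0.1373], 0.72)]
t 13.6 pos [ 0.6734 -0.266   0.1755] rpy deg [-179.99   35.   -179.98] F [ 0.2 -0.6 -1.5] T [-0.01  0.38 -0.  ] w 0.0172 q [-0.57  0.06  1.9   0.5   0.71 -2.44]
[ 282.03044387 -163.19811184]
[ 281.87206152 -303.67282446]
[282.06207511  48.05300393]
side gauge_tip [([0.5796, -0.267, 0.1372], 0.71), ([0.0937, -0.2659, 0.0222], 0.69), ([0.4181, 0.2618, 0.0013], 0.59)]
```

View pics/w12.png

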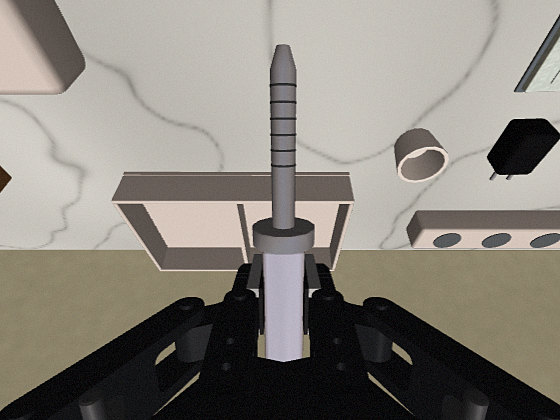

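View pics/s12c.png

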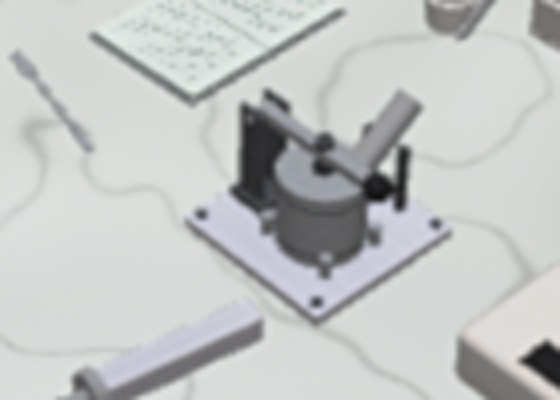

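>>> arm_command(commands=[[0.015,0,0,0,0,0,0.01],[0.03,0,0,0,0,0,0.01],[0.045,0,0,0,0,0,0.01],[0.05,0,0,0,0,0,0.01],[0.05,0,0,0,0,0,0.01]])

```text
time_s: 14.25
eef_pos: [0.6315, -0.2662, 0.1455]
tcp_rot: [3.141, 0.609, 3.14]
wrist_force: [0.0, 0.1, -1.6]
width: 0.0172
```

```bash
python3 - <<'E'
from ins import *
st();s,p=look("wrist","w13",["guide_tube","gauge_tip"]);s=st()
T=s["eef_pos"]+Ro.from_euler("xyz",s["tcp_rot"]).apply([.1,0,-.0197])
print(T,proj(s,p,m),proj(s,p,T))
for n in ("side","scene"):
    s,p=look(n,n+"13",["gauge_tip","guide_tube"])
    u=proj(s,p,m).astype(int);print(n,u,proj(s,p,T),proj(s,p,m))
    cv2.imwrite(f"pics/{n}13c.png",cv2.resize(p["img"][max(u[1]-50,0):u[1]+50,u[0]-60:u[0]+60,::-1],None,fx=6,fy=6,interpolation=cv2.INTER_CUBIC))
E
```

```text
t 14.25 pos [ 0.6315 -0.2662  0.1455] rpy deg [179.94  34.91 179.93] F [ 0.   0.1 -1.6] T [0.04 0.42 0.02] w 0.0172 q [-0.61  0.01  2.    0.55  0.68 -2.54]
wrist guide_tube [([0.5306, -0.2632, 0.0983], 0.67)]
wrist gauge_tip [([0.5386, -0.2622, 0.1013], 0.58)]
t 14.4 pos [ 0.6329 -0.2666  0.1474] rpy deg [-179.95   35.05 -179.98] F [ 0.2 -0.1 -0.9] T [-0.05  0.41 -0.  ] w 0.017 q [-0.61  0.02  2.    0.55  0.68 -2.54]
[ 0.5397717  -0.26660999  0.10606835] [283.71243653  17.84860533] [282.0564069   48.05433159]
side gauge_tip [([0.0943, -0.2666, 0.0239], 0.67), ([0.5403, -0.2642, 0.1087], 0.57), ([0.7096, 0.1539, -0.0009], 0.21), ([0.6011, 0.4986, 0.0042], 0.15)]
side guide_tube [([0.5311, -0.2669, 0.1019], 0.66)]
side [352 254] [354.91702431 251.99659839] [352.93072468 254.45694804]
scene gauge_tip [([0.0898, -0.2682, 0.0281], 0.56)]
scene guide_tube [([0.5306, -0.2643, 0.1], 0.58), ([0.7276, -0.1244, -0.0009], 0.41)]
scene [208 159] [206.97253118 159.47767563] [208.90334565 159.36333108]
```

View pics/w13.png

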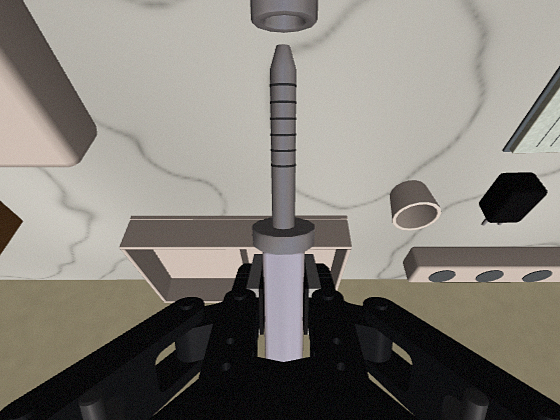

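View pics/side13c.png

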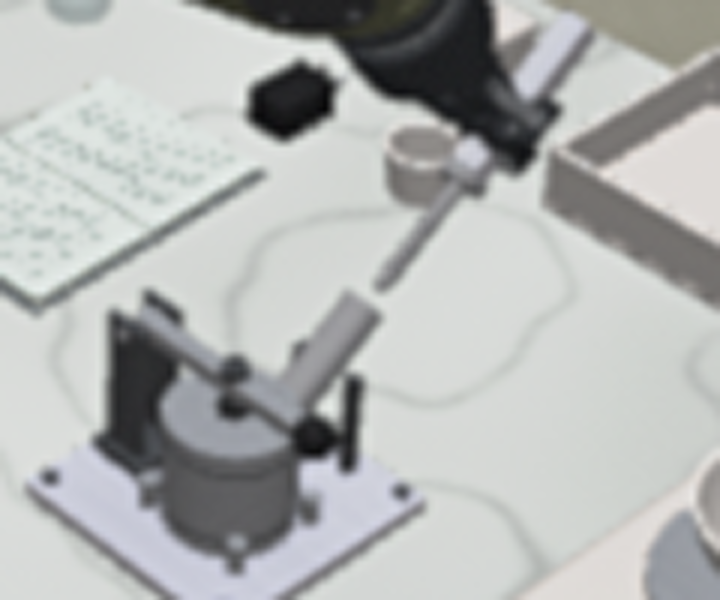

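View pics/scene13c.png

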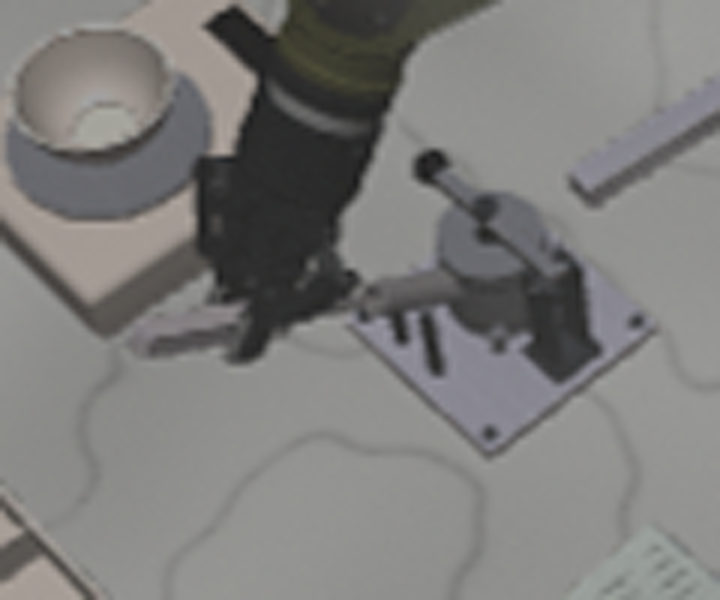

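>>> arm_command(commands=[[0.004,0.0006,0,0,0,0,0.01],[0.009,0.0006,0,0,0,0,0.01],[0.014,0.0006,0,0,0,0,0.01],[0.019,0.0006,0,0,0,0,0.01],[0.024,0.0006,0,0,0,0,0.01]])

```text
time_s: 15.2
eef_pos: [0.6121, -0.2656, 0.1323]
tcp_rot: [3.141, 0.61, 3.141]
wrist_force: [-0.2, -0.1, -1.4]
width: 0.0174
```

```bash
python3 - <<'E'
from ins import *
st();s,p=look("wrist","w14");s=st()
n="side";s,p=look(n,n+"14")
u=proj(s,p,m).astype(int)
cv2.imwrite(f"pics/{n}14c.png",cv2.resize(p["img"][max(u[1]-50,0):u[1]+50,u[0]-60:u[0]+60,::-1],None,fx=6,fy=6,interpolation=cv2.INTER_CUBIC))
E
```

```text
t 15.2 pos [ 0.6121 -0.2656  0.1323] rpy deg [179.99  34.96 179.98] F [-0.2 -0.1 -1.4] T [-0.    0.44  0.  ] w 0.0174 q [-0.63 -0.01  2.05  0.58  0.67 -2.58]
t 15.25 pos [ 0.6114 -0.2654  0.1314] rpy deg [179.94  34.89 179.96] F [-0.  -0.6 -1.7] T [ 0.06  0.46 -0.03] w 0.0164 q [-0.63 -0.01  2.05  0.58  0.67 -2.58]
```

View pics/w14.png

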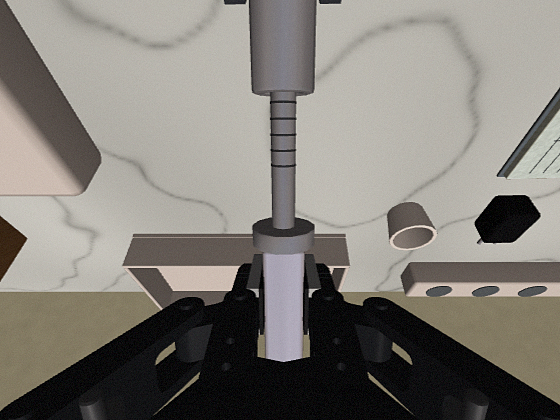

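View pics/side14c.png

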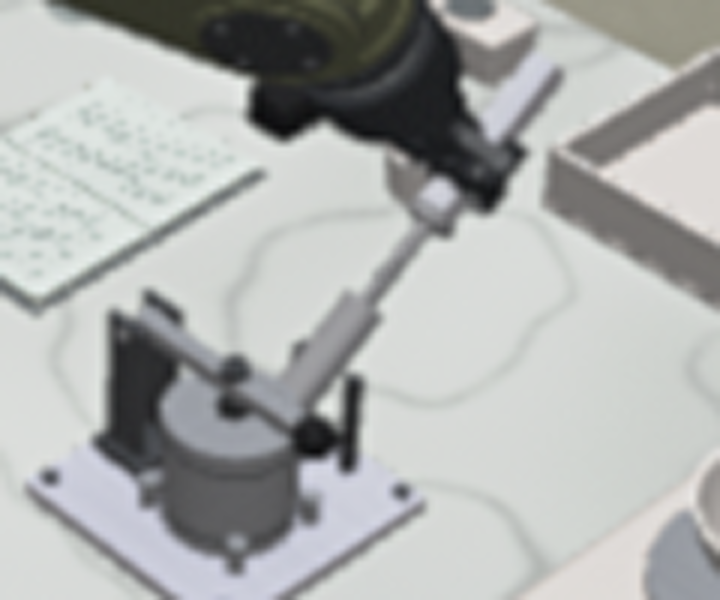

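>>> arm_command(commands=[[0.007,0,0,0,0,0,0.01],[0.014,0,0,0,0,0,0.01],[0.021,0,0,0,0,0,0.01],[0.028,0,0,0,0,0,0.01],[0.034,0,0,0,0,0,0.01]])

```text
time_s: 15.8
eef_pos: [0.5841, -0.2656, 0.1126]
tcp_rot: [3.141, 0.61, 3.141]
wrist_force: [-0.7, -1.5, -1.6]
width: 0.017
```

```bash
python3 - <<'E'
from ins import *
st();s,p=look("wrist","w15");s=st();print(delta(tgt(0),q))
E
```

```text
t 15.8 pos [ 0.5841 -0.2656  0.1126] rpy deg [179.98  34.95 179.98] F [-0.7 -1.5 -1.6] T [-0.01  0.42  0.03] w 0.017 q [-0.66 -0.03  2.11  0.62  0.65 -2.66]
t 15.85 pos [ 0.5833 -0.2652  0.1117] rpy deg [179.93  34.88 179.96] F [-1.3  0.9 -1.8] T [0.02 0.4  0.01] w 0.0171 q [-0.66 -0.03  2.12  0.62  0.65 -2.66]
(array([ 0.0187, -0.0008, -0.0001]), array([ 0.008, -0.02 , -0.006]))
```

View pics/w15.png

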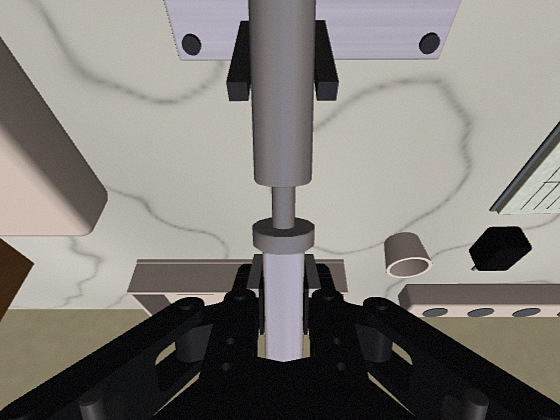

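>>> arm_command(commands=[[0.004,0,0,0,0,0,0.01],[0.008,0,0,0,0,0,0.01],[0.012,0,0,0,0,0,0.01],[0.014,0,0,0,0,0,0.01],[0.015,0,0,0,0,0,0.01]])

```text
time_s: 16.35
eef_pos: [0.5723, -0.2656, 0.1044]
tcp_rot: [3.141, 0.61, 3.141]
wrist_force: [-0.7, -0.3, -1.1]
width: 0.0169
```

```bash
python3 - <<'E'
from ins import *
st();s,p=look("wrist","w16");s=st();print(delta(tgt(0),q))
cv2.imwrite("pics/w16c.png",cv2.resize(p["img"][170:270,210:360,::-1],None,fx=4,fy=4,interpolation=cv2.INTER_CUBIC))
E
```

```text
t 16.35 pos [ 0.5723 -0.2656  0.1044] rpy deg [179.99  34.97 179.99] F [-0.7 -0.3 -1.1] T [0.   0.4  0.02] w 0.0169 q [-0.68 -0.04  2.14  0.64  0.65 -2.69]
t 16.4 pos [ 0.5723 -0.2656  0.1044] rpy deg [179.99  34.97 179.99] F [ 0.4  0.  -2. ] T [0.02 0.38 0.01] w 0.0169 q [-0.68 -0.04  2.14  0.64  0.65 -2.69]
(array([ 0.0055, -0.0004,  0.0002]), array([ 0.001, -0.005, -0.001]))
```

View pics/w16c.png

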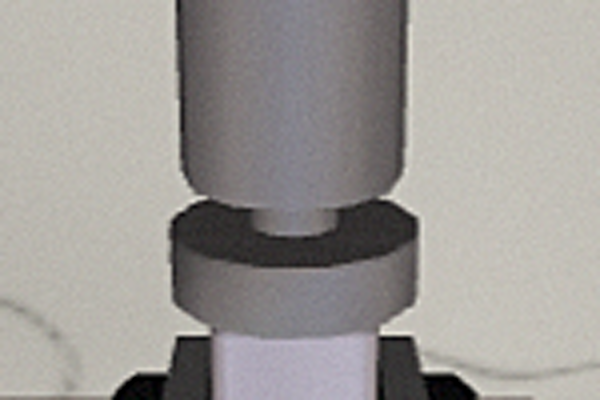

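>>> arm_command(commands=[[0.0015,0,0,0,0,0,0.01],[0.003,0,0,0,0,0,0.01],[0.0045,0,0,0,0,0,0.01],[0.0055,0,0,0,0,0,0.01],[0.0065,0,0,0,0,0,0.01]])

```text
time_s: 16.9
eef_pos: [0.5681, -0.2659, 0.1019]
tcp_rot: [-3.141, 0.613, 3.141]
wrist_force: [6.4, 0.8, -0.2]
width: 0.017
```

```bash
python3 - <<'E'
from ins import *
st();s,p=look("wrist","w17");s=st();print(delta(tgt(0),q))
cv2.imwrite("pics/w17c.png",cv2.resize(p["img"][170:270,210:360,::-1],None,fx=4,fy=4,interpolation=cv2.INTER_CUBIC))
E
```

```text
t 16.9 pos [ 0.5681 -0.2659  0.1019] rpy deg [-179.98   35.11  179.97] F [ 6.4  0.8 -0.2] T [ 0.15 -0.55  0.03] w 0.017 q [-0.69 -0.05  2.15  0.65  0.64 -2.71]
t 16.95 pos [ 0.568 -0.266  0.102] rpy deg [-179.97   35.11  179.98] F [ 3.8  0.3 -1.3] T [ 0.1  -0.26  0.07] w 0.0168 q [-0.69 -0.05  2.15  0.65  0.64 -2.71]
(array([ 0.0007, -0.    ,  0.0006]), array([-0.008,  0.019, -0.003]))
```

View pics/w17c.png

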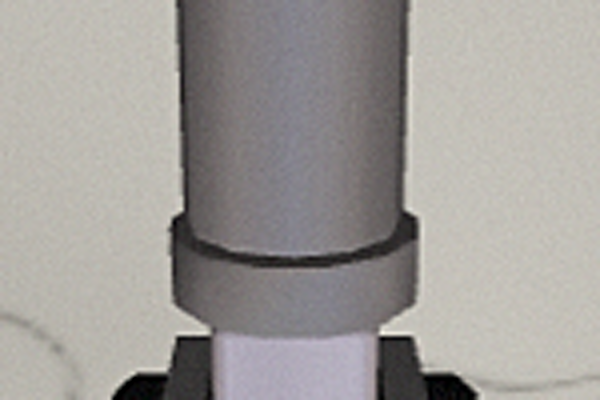

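>>> arm_command(commands=[[0.001,0,0,0,0,0,0.01],[0.002,0,0,0,0,0,0.01],[0.003,0,0,0,0,0,0.01],[0.003,0,0,0,0,0,0.01],[0.003,0,0,0,0,0,0.01]])

```text
time_s: 17.45
eef_pos: [0.5673, -0.2669, 0.1025]
tcp_rot: [-3.139, 0.617, 3.141]
wrist_force: [8.6, 0.8, 1.5]
width: 0.0171
```

```bash
python3 - <<'E'
from ins import *
st();s,p=look("wrist","w18");s=st();print(delta(tgt(0),q))
s,pp=look("side","side18");u=proj(s,pp,m).astype(int)
cv2.imwrite("pics/w18c.png",cv2.resize(np.hstack([p["img"][170:270,210:360,::-1],pp["img"][u[1]-50:u[1]+50,u[0]-60:u[0]+60,::-1]]),None,fx=2.9,fy=2.9,interpolation=cv2.INTER_CUBIC))
E
```

```text
t 17.45 pos [ 0.5673 -0.2669  0.1025] rpy deg [-179.83   35.33  179.99] F [8.6 0.8 1.5] T [ 0.12 -1.06 -0.02] w 0.0171 q [-0.69 -0.05  2.15  0.66  0.64 -2.71]
t 17.5 pos [ 0.5673 -0.2669  0.1025] rpy deg [-179.83   35.33  179.99] F [8.7 1.2 1.1] T [ 0.12 -1.04 -0.  ] w 0.0169 q [-0.69 -0.05  2.15  0.66  0.64 -2.71]
(array([0.0004, 0.0009, 0.0015]), array([-0.028,  0.055, -0.001]))
```

View pics/w18c.png

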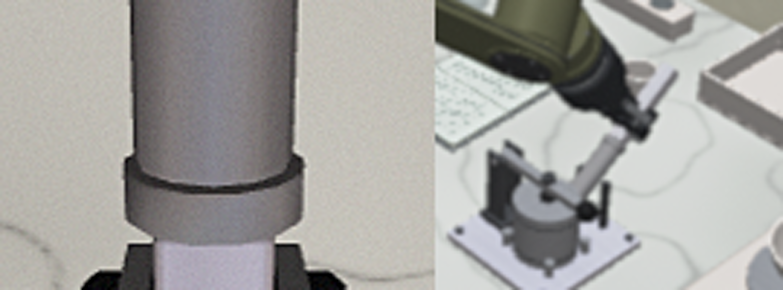

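>>> arm_command(commands=[[0.001,0,0,0,0,0,0.01],[0.002,0,0,0,0,0,0.01],[0.003,0,0,0,0,0,0.01],[0.003,0,0,0,0,0,0.01],[0.003,0,0,0,0,0,0.01]])

```text
time_s: 18.05
eef_pos: [0.5663, -0.2673, 0.1027]
tcp_rot: [-3.138, 0.62, 3.141]
wrist_force: [13.1, 2.9, 3.8]
width: 0.0173
```

```bash
python3 - <<'E'
from ins import *
st();s,p=look("wrist","w19");s=st();print(delta(tgt(0),q))
cv2.imwrite("pics/w19c.png",cv2.resize(p["img"][170:270,210:360,::-1],None,fx=4,fy=4,interpolation=cv2.INTER_CUBIC))
E
```

```text
t 18.05 pos [ 0.5663 -0.2673  0.1027] rpy deg [-179.79   35.52  179.98] F [13.1  2.9  3.8] T [ 0.38 -1.65  0.08] w 0.0173 q [-0.69 -0.05  2.16  0.66  0.64 -2.72]
t 18.1 pos [ 0.5663 -0.2673  0.1027] rpy deg [-179.79   35.52  179.98] F [12.5  2.2  4. ] T [ 0.36 -1.73  0.04] w 0.0169 q [-0.69 -0.05  2.16  0.66  0.64 -2.72]
(array([-0.0004,  0.0013,  0.0022]), array([-0.037,  0.087, -0.003]))
```

View pics/w19c.png

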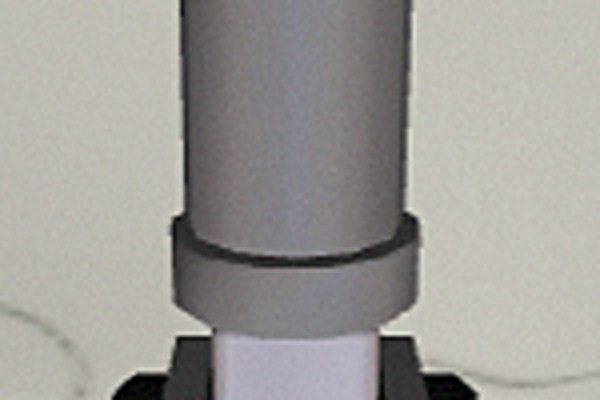

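>>> arm_command(commands=[[-0.006,0,0,0,0,0,0.01],[-0.012,0,0,0,0,0,0.01],[-0.02,0,0,0,0,0,0.01],[-0.03,0,0,0,0,0,0.01],[-0.04,0,0,0,0,0,0.01]])

```text
time_s: 18.6
eef_pos: [0.5955, -0.2656, 0.1205]
tcp_rot: [3.141, 0.61, 3.141]
wrist_force: [-0.5, 0.1, -2.0]
width: 0.0171
```

>>> arm_command(commands=[[-0.01,0,0,0,0,0,0.01],[-0.022,0,0,0,0,0,0.01],[-0.036,0,0,0,0,0,0.01],[-0.05,0,0,0,0,0,0.01],[-0.065,0,0,0,0,0,0.01]])

```text
time_s: 19.1
eef_pos: [0.6494, -0.2656, 0.1584]
tcp_rot: [3.142, 0.611, -3.142]
wrist_force: [0.2, 0.4, -1.5]
width: 0.017
```

```bash
python3 - <<'E'
from ins import *
st();s,p=look("wrist","w20",["gauge_tip"]);s=st();print(delta(tgt(0),q))
s,pp=look("side","side20",["clamp_knob","canister","guide_tube"])
E
```

```text
t 19.1 pos [ 0.6494 -0.2656  0.1584] rpy deg [ 180.     34.98 -180.  ] F [ 0.2  0.4 -1.5] T [ 0.02  0.47 -0.  ] w 0.017 q [-0.59  0.03  1.96  0.53  0.69 -2.5 ]
wrist gauge_tip [([0.5551, -0.2628, 0.1182], 0.93)]
t 19.2 pos [ 0.6508 -0.2662  0.1605] rpy deg [-179.84   35.19 -179.87] F [ 0.8  0.2 -0.4] T [ 0.02  0.39 -0.03] w 0.0171 q [-0.59  0.03  1.96  0.53  0.69 -2.5 ]
(array([0.102 , 0.0004, 0.0008]), array([-0.013,  0.031,  0.018]))
side clamp_knob [([0.7204, -0.0268, -0.002], 0.7), ([0.4312, -0.319, 0.0995], 0.55)]
side canister [([0.4369, -0.2658, 0.013], 0.94)]
side guide_tube [([0.5313, -0.2695, 0.0991], 0.47)]
```

View pics/w20.png

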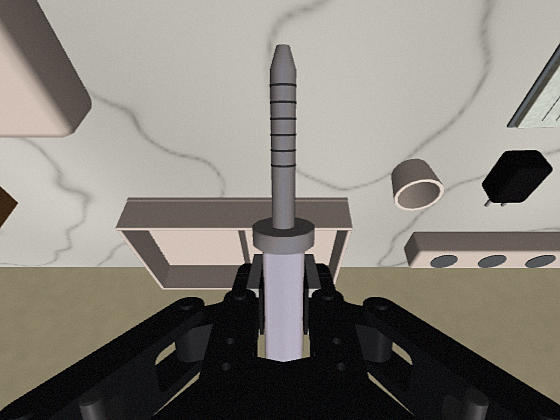

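View pics/side20.png

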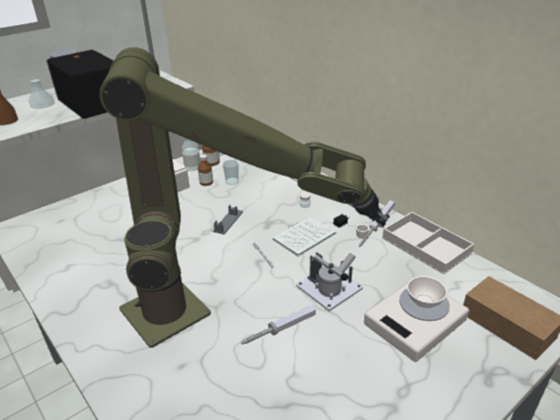

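>>> arm_command(commands=[[-0.03,0,0,0,0,0,0.01],[-0.05,0.01,-0.01,0,1.0,0,0.01],[-0.06,0.03,-0.02,0,2.2,0,0.01],[-0.067,0.06,-0.026,0,3.4,0,0.01],[-0.067,0.1,-0.026,0,4.6,0,0.01]])

```text
time_s: 19.9
eef_pos: [0.6889, -0.1665, 0.2204]
tcp_rot: [-3.139, 0.128, 3.139]
wrist_force: [1.4, -0.1, -1.9]
width: 0.0169
```

```bash
python3 - <<'E'
from h import *
st();print(delta([.67,.0025,.1123],Ro.from_euler("xyz",[180,0,180],degrees=True)))
E
```

```text
t 19.9 pos [ 0.6889 -0.1665  0.2204] rpy deg [-179.85    7.35  179.83] F [ 1.4 -0.1 -1.9] T [-0.01  0.09  0.  ] w 0.0169 q [-0.33  0.18  1.61  0.04  1.23 -1.91]
(array([0.0331, 0.1692, 0.1043]), array([-0.026,  1.225, -0.029]))
```

>>> arm_command(commands=[[0.005,0.035,0.015,0,0.4,0,0.01],[0.013,0.075,0.04,0,0.8,0,0.01],[0.021,0.115,0.065,0,1.22,0,0.01],[0.028,0.15,0.09,0,1.22,0,0.01],[0.033,0.169,0.104,0,1.22,0,0.01]])

```text
time_s: 20.4
eef_pos: [0.6666, 0.006, 0.1063]
tcp_rot: [3.141, -0.004, -3.14]
wrist_force: [0.2, -0.2, -2.4]
width: 0.0167
```

>>> arm_command(commands=[[0,0,0,0,0,0,0.01],[0,0,0,0,0,0,0.01],[0,0,0,0,0,0,0.01],[0,0,0,0,0,0,0.01],[0,0,0,0,0,0,0.01]])

```text
time_s: 20.9
eef_pos: [0.6697, 0.0022, 0.1113]
tcp_rot: [-3.141, 0.003, 3.14]
wrist_force: [-0.7, -0.1, -1.5]
width: 0.0167
```

```bash
python3 - <<'E'
from h import *
st();s,p=look("wrist","w22",["gauge_tip","logbook"]);st()
s,p=look("side","side22",["gauge_tip","logbook","clamp_knob","canister"])
s,p=look("scene","scene22",["gauge_tip","logbook"])
print(delta([.67,.0025,.1123],Ro.from_euler("xyz",[180,0,180],degrees=True)))
E
```

```text
t 20.9 pos [0.6697 0.0022 0.1113] rpy deg [-179.98    0.18  179.91] F [-0.7 -0.1 -1.5] T [ 0.03  0.04 -0.03] w 0.0167 q [-0.08  0.26  1.7  -0.    1.18 -1.65]
wrist gauge_tip [([0.567, 0.0024, 0.1297], 0.59)]
wrist logbook [([0.5704, 0.0042, 0.0002], 0.91)]
t 21.05 pos [0.6692 0.0028 0.1105] rpy deg [-1.8000e+02  1.0000e-01  1.7996e+02] F [ 0.1 -0.4 -0.1] T [-0.02  0.05  0.04] w 0.0174 q [-0.08  0.26  1.7   0.    1.18 -1.65]
side gauge_tip [([0.0933, -0.2674, 0.0266], 0.64), ([0.5662, 0.004, 0.133], 0.61)]
side logbook [([0.571, 0.0028, 0.0011], 0.65), ([0.7116, 0.1507, -0.0015], 0.65), ([0.4361, -0.2641, 0.0144], 0.5), ([0.4308, -0.2021, 0.1024], 0.43), ([0.7302, -0.1305, -0.0024], 0.43)]
side clamp_knob [([0.4308, -0.3195, 0.1016], 0.67), ([0.6001, 0.5004, 0.0012], 0.67)]
side canister [([0.4338, -0.2651, 0.0165], 0.71)]
scene gauge_tip [([0.5663, 0.0003, 0.1319], 0.76)]
scene logbook [([0.5708, 0.0024, -0.0055], 0.65), ([0.7279, -0.1243, -0.0032], 0.28)]
(array([-0.0011, -0.0009, -0.0024]), array([0.   , 0.009, 0.001]))
```

View pics/w22.png

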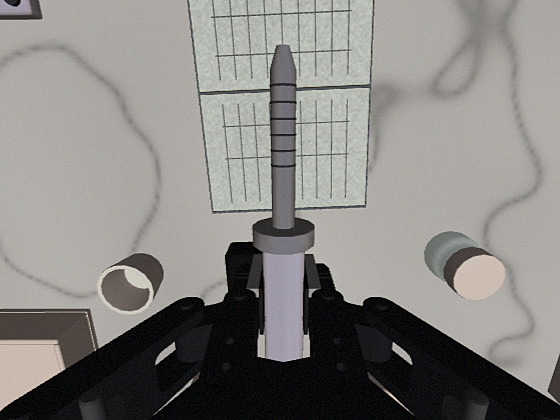

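View pics/side22.png

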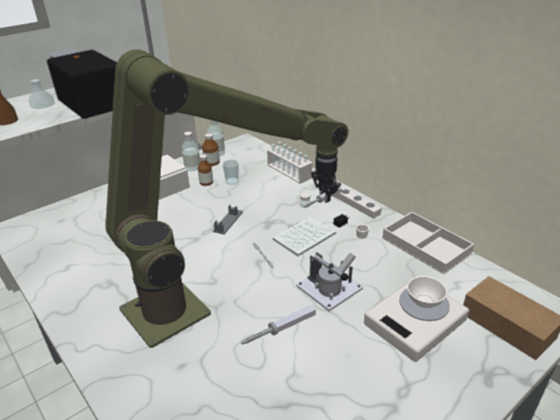

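View pics/scene22.png

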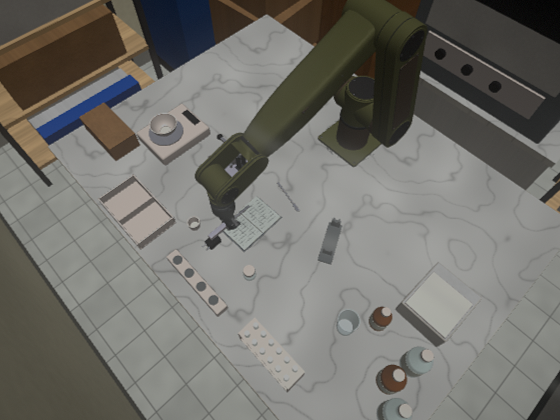

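>>> arm_command(commands=[[-0.001,0,-0.001,0,0,0,0.01],[-0.002,0,-0.002,0,0,0,0.01],[-0.002,0,-0.002,0,0,0,0.01],[-0.002,0,-0.002,0,0,0,0.01],[-0.002,0,-0.002,0,0,0,0.01]])

```text
time_s: 21.95
eef_pos: [0.6709, 0.0034, 0.1119]
tcp_rot: [3.142, 0.001, -3.142]
wrist_force: [0.2, -0.3, -1.1]
width: 0.0171
```

>>> arm_command(commands=[[0,0,0,0,0,0,0.01],[0,0,0,0,0,0,0.01],[0,0,0,0,0,0,0.01],[0,0,0,0,0,0,0.01],[0,0,0,0,0,0,0.01]])

```text
time_s: 22.45
eef_pos: [0.6709, 0.0033, 0.112]
tcp_rot: [-3.142, 0.001, -3.142]
wrist_force: [-0.3, -0.2, -1.6]
width: 0.0169
```

```bash
python3 - <<'E'
from h import *
s=st();print(s["eef_pos"]+Ro.from_euler("xyz",s["tcp_rot"]).apply([.1,0,-.0197]),s["joint_vel"].round(3))
s,p=look("side","side23",["gauge_tip"])
cv2.imwrite("pics/side23c.png",cv2.resize(p["img"][150:320,260:400,::-1],None,fx=3.5,fy=3.5,interpolation=cv2.INTER_CUBIC))
E
```

```text
t 22.45 pos [0.6709 0.0033 0.112 ] rpy deg [-1.8e+02  6.0e-02 -1.8e+02] F [-0.3 -0.2 -1.6] T [0.01 0.04 0.02] w 0.0169 q [-0.08  0.26  1.7   0.    1.18 -1.65]
[0.570891   0.00334222 0.13156805] [-0.001 -0.001 -0.     0.001  0.002 -0.   ]
side gauge_tip [([0.0946, -0.2689, 0.0244], 0.68), ([0.5719, 0.0048, 0.1349], 0.62)]
```

View pics/side23c.png

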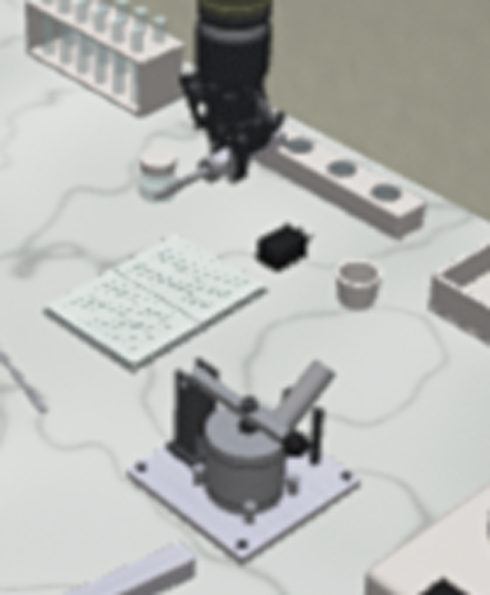

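The side view shows the rod held level, clear of everything (crop, tip near 165,190). The clamp bar lies across the lid with its knob at (293,443), and the canister is in its nest. I'm handing the job in.

```bash
python3 - <<'E'
from h import *
print(manip.close_job()); st()
E
```

```text
the job is handed in; nothing more can be done
None
the job is handed in; nothing more can be done
```

The job is done and handed in at about 22.5 s of the 72 s allowed; the hand-in reported no verdict.

- **Clamp:** I pinched the knob and led it over in an arc onto the lid. The last side pictures show the arm level across the lid, with the knob at about z 0.10 m where it should be when closed.
- **Gauge rod:** I took the smaller rod from its rest and slid it into the guide tube. It met no resistance until the collar reached the mouth. It then stopped there under two more pushes (about 13 N), within 0.5 mm of the depth I had worked out. At full push the tool had shifted about 2 mm sideways; it ran straight again when I drew the rod out.
- **Final hold:** The rod is held still and level to within 0.1°. Its tip is at about (0.571, 0.003, 0.132), against the log book's centre at (0.570, 0.003). That is about 12 cm above the page and 13 cm above the bench.
- **Other things:** The canister still measures in its nest, the other things look untouched in the last pictures, and the highest wrist force I read was about 14 N.

**Disagreements:** Camera estimates of the tip before a final 2 mm correction put it 3–4 mm short of the book's centre. After the correction, the side camera put it within about 3 mm in every direction, inside its stated error.

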